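# Turn a plate shaker up four clicks and start it

### The arm

A 6-joint arm with a two-finger parallel gripper is mounted at the origin on the work surface. World frame = base frame: x ahead of the robot, y to its left, z up, the work surface at z = 0. Lengths are in mm, angles in rad, forces in N, time in s.
With the tool pointing down it reaches from about 275 to 850 mm from the base axis. Payload 19 kg.
Tool frame: the origin (TCP) lies on the centre line of the jaws, within the pads' length; the fingertips stand 25 mm ahead of it and the grasp point (between the pads) lies 6 mm ahead of it; z points along the fingers, y is the direction in which the jaws open and shut (so a half turn about z gives the same grasp; the last joint's range is limited). The gripper opens to 85 mm and grips with 20 to 120 N. Pads are 22 mm wide; open, the fingers measure 114 mm over their backs; the gripper's body (76 mm by 85 mm) begins 54 mm behind the grasp point. The pads swing forward as they close: fully open they stand 13 mm farther back than shut.
Start: joints at [-1.306, 0.15, 1.437, -0, 1.554, -0.134], TCP at [223.252, -529.86, 256.267] pointing down, gripper open.
Joint ranges: [-2.8, 2.8], [-0.68, 2.1], [0.12, 2.68], [-1.39, 4.53], [0.16, 2.79], [-2.81, 2.81]. Speed limits (rad/s): [1.89, 1.89, 2.22, 3.01, 3.01, 3.01].

### API

Orientations are given as a rotation vector (axis times angle).
In Python, from cell import movep, move_linear, move_joints, gripper_to, dwell, inverse_kinematics, get_obs, get_image, camera_info, Unreachable, close_job, spot_in, silhouettes gives the robot as it stands. The module is installed in compiled form; this text tells all that it offers. Calls block until the motion is done:
- movep(position, orientation): joint-space move of the TCP to a pose.
- move_linear(position, frame=None, max_speed=150, force_limit=None): straight line of the TCP; frame=None keeps the orientation; max_speed is the mean speed in mm/s. With force_limit (N) it stops when the force on the tool has changed by that much, and returns True; else False.
- move_joints(angles): joint-space move.
- gripper_to(opening, f_grip=None): finger opening in mm; f_grip is the grip in N (None keeps the last); returns when the fingers have stopped.
- dwell(seconds).
- inverse_kinematics(position, orientation): joint angles nearest the present ones, or None.
- get_obs(): the state.
- get_image(name): name is "scene" or "top" or "wrist"; returns the picture (480x640x3 uint8, red, green, blue); there is no depth.
- camera_info(name): a dict with "intrinsics" (3x3 intrinsics, pixels), "R" (3x3) and "t" (3): a world point X has camera coordinates R X + t; the wrist camera has in their place "tool_from_camera" (4x4, takes a point from camera to tool coordinates, whose origin is the TCP and whose axes are the flange's). Camera axes: x right, y down, z forward; pixel columns grow to the right and rows downward; lengths in mm; the calibration is good to about 2 mm. The wrist camera is an equidistant fisheye: a pixel r from the principal point sees the ray r / f radians off the axis. A picture is of the moment at which its call begins: read the wrist's pose just before it. camera_info takes no time and is no camera call.
A pose or a line that the arm cannot do raises Unreachable and nothing moves.
- close_job(): hands the job in, once; it reports no verdict.
Trained networks look in the newest picture that a camera, given by its name, has taken for a name from the list of things; names that differ only in an ending like _2 or _b are one class to them, and where a whole thing is asked for, a point or a joint stands for the part that bears it (a point fixed in the world has none). Each returns a list of dicts, best first, with "confidence" (0 to 1); they miss things now and then, are a little off and sometimes report something else, mostly with a low value. They report only what shows in the picture. A call takes as long as a camera call.
- spot_in(camera, label): "location" ([x, y, z] in mm, in world coordinates, good to about 4 mm: the middle of the surface that is visible of it).
- silhouettes(camera, label): "pixels" (480x640 bool, what is visible of it).
The state is a dict: "time_s": time; "joint_positions": joint angles; "dq": joint speeds; "joint_efforts": joint torques, N m; "position": TCP position; "tool_rot": TCP orientation; "contact_force": force on the tool from outside, world axes, zero at the start; "wrist_torque": the same for the moment, N m; "opening": finger opening in mm.
Only numpy, scipy, OpenCV 4.12 (cv2) and the standard library are available. Lean on these libraries where they do the work, as an engineer would, in place of code of your own. Each camera call takes 0.05 s, during which the arm holds its last target.

### The job

With a fingertip, push the bar of the plate shaker's big click-stop dial round clockwise (seen from above) by exactly four clicks from where it stands now, then press the oblong start key beside it and let it spring back. Push and press only: do not pinch or straddle the dial's bar, do not shift or lift the shaker, keep off the round stop key, and leave everything else where it is.

Things in the scene. Friction and masses are not known exactly. Their poses are not given: they have to be found in the camera images.
- shaker: White microplate shaker, loose, 6 to 8 kg, 270 deep (x) by 260 mm wide (y). Origin at the centre of its underside, x from its front (control panel) to its back. The panel, 100 mm deep along the front edge, slopes 12 degrees down to the front: surface 59 mm high at the front edge, 80 at its back. Behind it the housing is 82 mm high; platform and well plate on it reach 108 mm.
- dial: Black speed dial with a grey bar, left half of panel. Origin on its axis at the panel surface; z out of the panel along the axis; x along the finger bar to its pointer end. Skirt 76 mm across, top 8 mm above the panel. On it the finger bar: 12 mm wide from 31 mm behind the axis to 21 mm ahead, then a 9 mm wide nose with a white line out to 31 mm (pointer end); bar top 23.5 mm above the panel.
- dial_axis (a point): Point on the dial's axis at the bar's top, axes as the dial's. Eight click stops 30 degrees apart (eight white dots), a hard stop beyond each end; it starts in one of the first four. At the first the pointer is 105 degrees anticlockwise (from above) of the shaker's x. Leaving a stop takes about 0.05 N m; past half-way the dial snaps by itself into the next stop and stays.
- dial_tip (a point): Top of the bar's pointer end, 30 mm from the dial's axis, 23.5 mm above the panel; axes as the dial's.
- start_top (a point): Centre of the top of the white oblong start key, 20 by 32 mm, standing 7 mm proud of the panel just right of the dial. z points out of the panel.
- start (a joint): Travel of the start key into the panel: 0 up, 0.004 m fully down; a spring returns it. It needs 1.4 N to begin and 4.2 N fully down; it counts as pressed beyond 0.003.
- stop_top (a point): Centre of the top of the white round stop key, 16 mm across, 7 mm proud, 60 mm to the right of the start key. Not to be pressed.
- stop (a joint): Travel of the stop key into the panel: 0 up, 0.004 m fully down.
- wellplate: clear 24-well plate, 128 x 86 x 14 mm, lying between the corner stops of the shaker's platform; origin at the centre of its underside
- tube_rack: orange tube rack, 206 x 101 x 38 mm (tubes to 47 mm), just right of the shaker; origin at the centre of its underside
- tip_box: open box of pipette tips, 122 x 84 x 58 mm, just left of the shaker; origin at the centre of its underside
- pipette: white hand pipette, about 255 mm long and 32 mm high, lying on the bench in front of the shaker; origin under its middle, x axis towards its thin end
- wash_bottle: white plastic bottle, 84 mm across, 190 mm tall, at one side of the bench; origin at the centre of its underside
- tube_pot: white pot of microtubes, 120 mm across the rim, 105 mm tall, at the other side of the bench; origin at the centre of its underside

How it is judged:
By the outcome, as a careful person would: the job done as asked, in the order asked, and still so for the second after the job is handed in, with the robot touching nothing.
It also fails if it takes over 58 s, if anything falls off the work surface, if the arm or the gripper's body presses on something with over 40 N, if the wrist force passes 120 N, or if a joint passes its speed limit or range.

## Working session

There is one attempt and no reset: what is moved stays moved. The work goes in short steps, each a Python script; the robot and the scene stay as the last script left them, time stands still between calls to the robot, and variables do not carry over. Pictures are saved under pics/ and viewed, and the job is handed in when it is done.

```bash
mkdir -p pics; python3 - <<'E'
from cell import *
import cv2,numpy as np
print(get_obs())
for c in ["scene","top","wrist"]:
    im=get_image(c); cv2.imwrite(f"pics/a_{c}.png",im[...,::-1])
    i=camera_info(c); print(c,{k:np.round(v,3).tolist() if not isinstance(v,str) else v for k,v in i.items()})
for c in ["scene","top"]:
  for l in ["shaker","dial","dial_tip","dial_axis","start_top","stop_top","wellplate","tube_rack","tip_box","pipette"]:
    print(c,l,[(np.round(d["location"],1).tolist(),round(d["confidence"],2)) for d in spot_in(c,l)[:2]])
E
```

```text
{'time_s': 0.0, 'joint_positions': array([-1.30598622e+00,  1.50995027e-01,  1.43799616e+00, -1.17697462e-05,
        1.55382292e+00, -1.33993586e-01]), 'dq': array([ 0.00023535, -0.00106716,  0.00172162, -0.00096384, -0.00090804,
        0.00065627]), 'joint_efforts': array([ 4.04160064e-04, -7.13059187e+01, -5.70853937e+01, -1.90649826e-04,
        9.08708753e-03, -7.44826963e-06]), 'position': array([ 223.20798673, -529.6797133 ,  255.68766924]), 'tool_rot': array([-3.07814874e+00, -6.22055343e-01,  1.43795538e-04]), 'contact_force': array([0.45589991, 0.70345546, 0.68772226]), 'wrist_torque': array([ 0.02602419,  0.00103624, -0.06690521]), 'opening': 85.58632680796835}
scene {'intrinsics': [[553.749, 0.0, 313.685], [0.0, 553.749, 241.528], [0.0, 0.0, 1.0]], 'R': [[-0.151, 0.988, -0.004], [0.795, 0.119, -0.595], [-0.588, -0.093, -0.803]], 't': [88.318, -391.14, 2030.621]}
top {'intrinsics': [[588.648, 0.0, 319.807], [0.0, 588.648, 237.962], [0.0, 0.0, 1.0]], 'R': [[0.026, -1.0, 0.013], [-0.995, -0.027, -0.101], [0.101, -0.011, -0.995]], 't': [-12.56, 542.431, 1536.577]}
wrist {'in
[... 493 characters left out ...]
lplate [([618.2, 16.4, 109.4], 0.62), ([458.5, 28.7, 73.4], 0.34)]
scene tube_rack [([553.8, -174.8, 36.4], 0.58)]
scene tip_box [([605.8, 237.7, 51.1], 0.76)]
scene pipette [([375.0, 51.0, 20.4], 0.81), ([558.8, -468.9, 76.6], 0.34)]
top shaker [([532.8, 38.3, 78.6], 0.95), ([528.3, -178.6, 38.6], 0.71)]
top dial [([484.4, 111.3, 82.1], 0.92)]
top dial_tip [([483.8, 112.0, 77.4], 0.65)]
top dial_axis [([489.7, 108.6, 78.6], 0.69), ([375.2, 44.4, 23.6], 0.38)]
top start_top []
top stop_top [([368.6, 47.2, 22.1], 0.24)]
top wellplate [([610.4, 12.6, 109.1], 0.84)]
top tube_rack [([528.1, -176.6, 41.0], 0.66)]
top tip_box [([584.8, 234.8, 49.9], 0.67)]
top pipette [([371.1, 44.0, 22.4], 0.78)]
```

View pics/a_top.png

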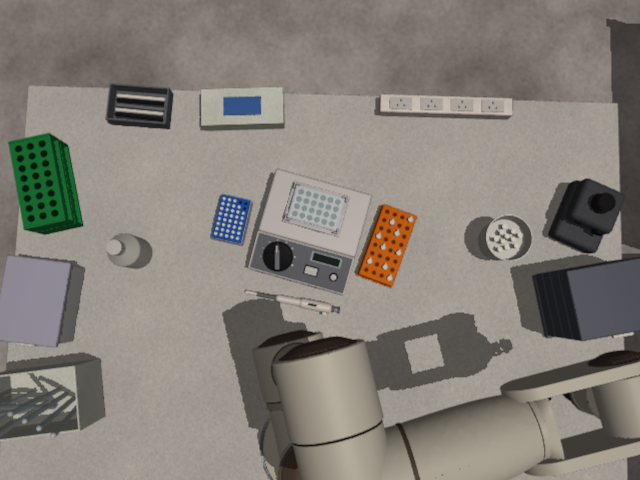

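View pics/a_scene.png

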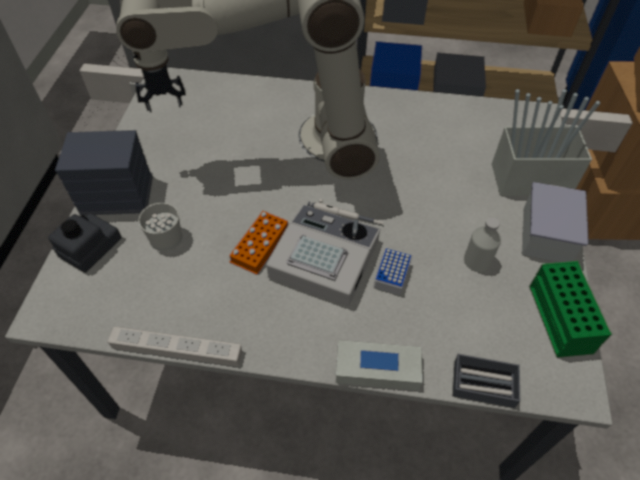

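```bash
cat > h.py <<'E'
from cell import *
import cv2,numpy as np
from scipy.spatial.transform import Rotation as R
def down(th): return np.pi*np.array([np.cos(th/2),np.sin(th/2),0])
def wpose():
    o=get_obs(); T=np.eye(4);T[:3,:3]=R.from_rotvec(o["tool_rot"]).as_matrix();T[:3,3]=o["position"]
    return T@np.array(camera_info("wrist")["tool_from_camera"])
def ray(T,px):
    K=np.array(camera_info("wrist")["intrinsics"]); u=(np.array(px,float)-K[:2,2])/K[0,0]; r=np.linalg.norm(u)
    d=np.array([*(u/r*np.sin(r)),np.cos(r)]) if r>1e-9 else np.array([0,0,1.]); return T[:3,3],T[:3,:3]@d
def proj(T,X):
    K=np.array(camera_info("wrist")["intrinsics"]); X=np.atleast_2d(X); c=(X-T[:3,3])@T[:3,:3]
    rho=np.linalg.norm(c[:,:2],axis=1); th=np.arctan2(rho,c[:,2]); return K[:2,2]+K[0,0]*(th/rho)[:,None]*c[:,:2]
E
python3 - <<'E'
from h import *
movep([430,75,290],down(np.radians(-13)))
gripper_to(0)
T=wpose(); im=get_image("wrist"); np.savez("w1.npz",T=T,im=im); cv2.imwrite("pics/w1.png",im[...,::-1])
for l in ["dial","dial_tip","dial_axis","start_top","stop_top","wellplate"]:
    print(l,[(np.round(d["location"],1).tolist(),round(d["confidence"],2)) for d in spot_in("wrist",l)[:2]])
o=get_obs();print(o["time_s"],o["position"],o["opening"])
E
```

```text
dial [([490.1, 112.5, 72.5], 0.89)]
dial_tip []
dial_axis [([487.3, 105.0, 79.6], 0.95)]
start_top [([450.2, 26.6, 72.6], 0.6)]
stop_top [([440.3, -31.5, 71.9], 0.69)]
wellplate [([588.8, 19.1, 109.4], 0.78), ([441.0, -30.4, 74.5], 0.37)]
4.55 [430.00693173  75.01169366 289.99685697] 0.10539597225098485
```

View pics/w1.png

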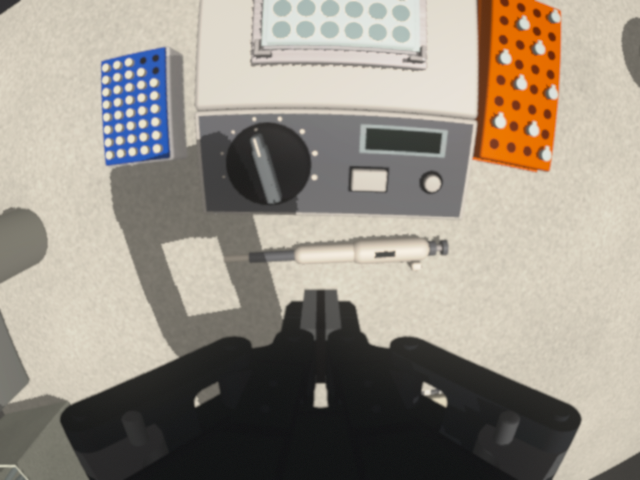

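```bash
python3 - <<'E'
import numpy as np,cv2
im=np.load("w1.npz")["im"][90:230,185:485,::-1]
cv2.imwrite("pics/w1c.png",cv2.resize(im[:, :150],None,fx=5,fy=4.2,interpolation=cv2.INTER_CUBIC)[:600])
cv2.imwrite("pics/w1d.png",cv2.resize(im[:, 140:],None,fx=5,fy=4.2,interpolation=cv2.INTER_CUBIC)[:600])
E
```

```text
(no output)
```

View pics/w1c.png

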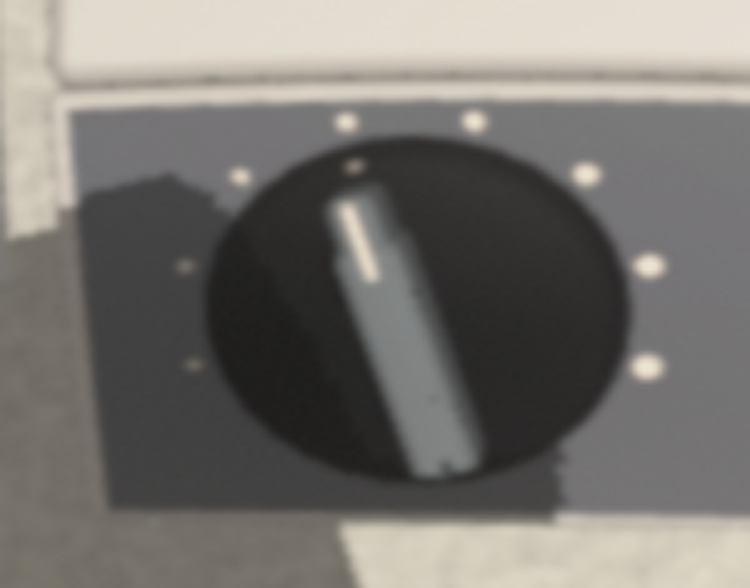

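View pics/w1d.png

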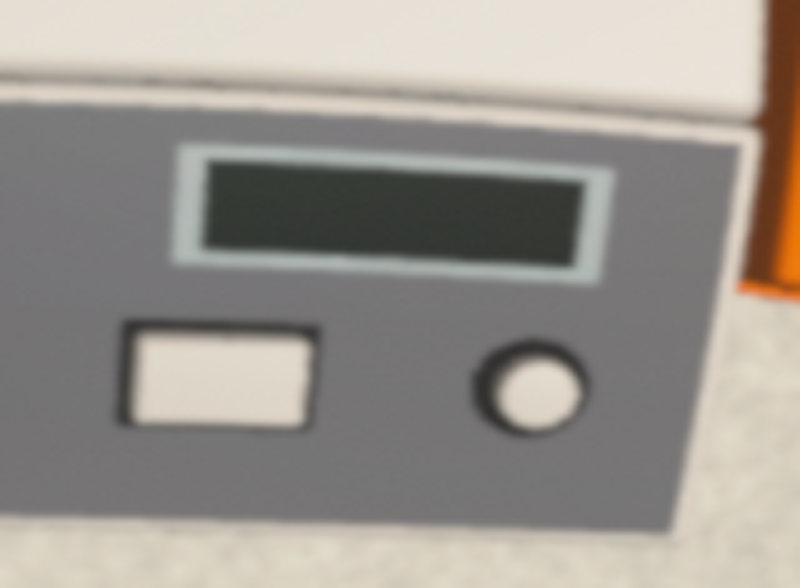

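```bash
cat > fit.py <<'E'
from h import *
from scipy.optimize import least_squares
d=np.load("w1.npz");T=d["T"]
L=lambda P:np.array([[185+x/5,90+y/4.2] for x,y in P]); Rr=lambda P:np.array([[325+x/5,90+y/4.2] for x,y in P])
dots=L([(193,364),(184,266),(239,177),(345,121),(474,121),(586,174),(649,265),(647,366)])
front=np.vstack([L([(108,510)]),Rr([(670,530)])]); back=np.vstack([L([(65,97)]),Rr([(760,130)])])
keys=Rr([(223,380),(538,392)])
bar=L([(355,190),(448,475)])
t=np.radians(12); s=np.array([np.cos(t),0,np.sin(t)]); n=np.array([-np.sin(t),0,np.cos(t)]); yv=np.array([0,1.,0])
def P(a,b,h=0):  # a along slope from front edge, b left, h out  (shaker frame)
    return np.array([-135,0,59.])+a*s+b*yv+h*n
ang=np.radians([105,75,45,15,-15,-45,-75,-105])
def W(p,X): return R.from_euler("z",p[2]).apply(np.atleast_2d(X))+[p[0],p[1],0]
def pred(p):
    x=p[:3]; a,b,r,ka,kb=p[3:8]
    D=[P(a+r*np.cos(q),b+r*np.sin(q)) for q in ang]
    return np.vstack([proj(T,W(x,D)),proj(T,W(x,[P(0,130),P(0,-130)])),proj(T,W(x,[[-35,130,81],[-35,-130,81]])),proj(T,W(x,[P(ka,kb,7),P(ka,kb-60,7)]))])
obs=np.vstack([dots,front,back,keys])
if __name__=="__main__":
    f=least_squares(lambda p:(pred(p)-obs).ravel(),[570,45,-.22,48,65,44,40,-5],loss="soft_l1")
    p=f.x;print(np.round(p,3),np.degrees(p[2]));print(np.round(f.fun.reshape(-1,2),1).tolist())
    np.save("p.npy",p)
    x=p[:3]
    for nm,X in dict(dial=P(p[3],p[4]),axis=P(p[3],p[4],23.5),start=P(p[5+1],p[7],7),stop=P(p[6],p[7]-60,7)).items(): print(nm,np.round(W(x,X)[0],1))
    tip=[P(p[3]+30*np.cos(q),p[4]+30*np.sin(q),23.5) for q in ang]
    print("tips",np.round(proj(T,W(x,tip)),1).tolist(),"tails",np.round(proj(T,W(x,[P(p[3]-31*np.cos(q),p[4]-31*np.sin(q),23.5) for q in ang])),1).tolist(),"obs",bar.tolist())
E
python3 fit.py
```

```text
[ 5.56854e+02  2.63210e+01 -2.46000e-01  5.02960e+01  6.47250e+01
  4.40210e+01  3.93400e+01 -2.74480e+01] -14.118864665857506
[[-0.1, 0.2], [0.1, -0.0], [0.1, -0.2], [0.1, 0.2], [-0.1, -0.1], [-0.0, -0.1], [-0.0, -0.0], [0.0, 0.0], [-2.0, 3.5], [6.1, 4.3], [-2.8, -2.1], [4.3, -1.0], [-0.3, -0.0], [0.3, 0.0]]
dial [489.4 110.   69.5]
axis [484.7 111.2  92.4]
start [455.1  23.6  74. ]
stop [440.5 -34.6  74. ]
tips [[231.7, 180.8], [230.6, 163.7], [238.6, 148.2], [254.0, 139.0], [272.5, 138.8], [288.7, 147.9], [298.1, 163.5], [298.1, 181.0]] tails [[299.2, 163.2], [299.2, 181.3], [290.0, 196.4], [274.4, 204.8], [256.4, 204.6], [240.5, 196.1], [230.6, 181.1], [229.5, 163.4]] obs [[256.0, 135.23809523809524], [274.6, 203.09523809523807]]
```

```bash
cat > plan.py <<'E'
from fit import *
p=np.load("p.npy");x=p[:3];Rz=R.from_euler("z",x[2]);N=Rz.apply(n)
def pose(q,gap,r=24,h=13,half=8,sgn=1,swap=0):
    """bar angle q(deg, ccw from shaker x); fingertip on ccw side, gap mm away"""
    q=np.radians(q);dd=6+half+gap
    a=p[3]+r*np.cos(q)-dd*np.sin(q); b=p[4]+r*np.sin(q)+dd*np.cos(q)
    tip=W(x,P(a,b,h))[0]
    u=Rz.apply(np.cos(q)*s+np.sin(q)*yv)*sgn
    z=-N; xx=u if not swap else np.cross(u,z)
    M=np.column_stack([xx,np.cross(z,xx),z])
    return tip-25*z, R.from_matrix(M).as_rotvec()
E
python3 - <<'E'
from plan import *
for sw in (0,1):
  for sg in (1,-1):
    for q in (15,-15,-45,-75,-100):
        po,ro=pose(q,0,sgn=sg,swap=sw); j=inverse_kinematics(po,ro)
        print(sw,sg,q,np.round(po),None if j is None else np.round(j,2))
print(get_obs()["joint_positions"].round(2), get_obs()["time_s"])
E
```

```text
0 1 15 [505. 126. 111.] [ 0.14  0.03  1.89 -0.09  1.03  1.74]
0 1 -15 [509. 113. 112.] [ 0.11  0.03  1.89 -0.09  1.03  2.23]
0 1 -45 [506.  99. 112.] [ 0.08  0.01  1.9  -0.08  1.03  2.72]
0 1 -75 [496.  88. 111.] None
0 1 -100 [485.  84. 109.] [ 0.05 -0.03  1.95 -0.07  1.02 -2.64]
0 -1 15 [505. 126. 111.] [ 0.14  0.03  1.89 -0.09  1.03 -1.4 ]
0 -1 -15 [509. 113. 112.] [ 0.11  0.03  1.89 -0.09  1.03 -0.91]
0 -1 -45 [506.  99. 112.] [ 0.08  0.01  1.9  -0.08  1.03 -0.42]
0 -1 -75 [496.  88. 111.] [ 0.06 -0.01  1.93 -0.07  1.02  0.08]
0 -1 -100 [485.  84. 109.] [ 0.05 -0.03  1.95 -0.07  1.02  0.51]
1 1 15 [505. 126. 111.] [ 0.14  0.03  1.89 -0.09  1.03  0.17]
1 1 -15 [509. 113. 112.] [ 0.11  0.03  1.89 -0.09  1.03  0.66]
1 1 -45 [506.  99. 112.] [ 0.08  0.01  1.9  -0.08  1.03  1.15]
1 1 -75 [496.  88. 111.] [ 0.06 -0.01  1.93 -0.07  1.02  1.65]
1 1 -100 [485.  84. 109.] [ 0.05 -0.03  1.95 -0.07  1.02  2.08]
1 -1 15 [505. 126. 111.] None
1 -1 -15 [509. 113. 112.] [ 0.11  0.03  1.89 -0.09  1.03 -2.48]
1 -1 -45 [506.  99. 112.] [ 0.08  0.01  1.9  -0.08  1.03 -1.99]
1 -1 -75 [496.  88. 111.] [ 0.06 -0.01  1.93 -0.07  1.02 -1.49]
1 -1 -100 [485.  84. 109.] [ 0.05 -0.03  1.95 -0.07  1.02 -1.07]
[-0.   -0.15  1.67  0.    1.62  1.79] 4.55
```

```bash
python3 - <<'E'
from plan import *
k=dict(sgn=1,swap=1,half=11)
po,ro=pose(15,8,**k)
movep(po+60*N,ro)
hit=move_linear(po,max_speed=80,force_limit=8)
T=wpose(); im=get_image("wrist"); cv2.imwrite("pics/w2.png",im[...,::-1])
o=get_obs();print(hit,o["time_s"],o["position"],po,o["contact_force"])
# predicted tip corners
E
```

```text
False 6.9833 [505.26129924 137.48755086 110.66886759] [505.02818584 137.40371388 110.10135111] [-1.27707906 -0.14084674 -0.60004507]
```

View pics/w2.png

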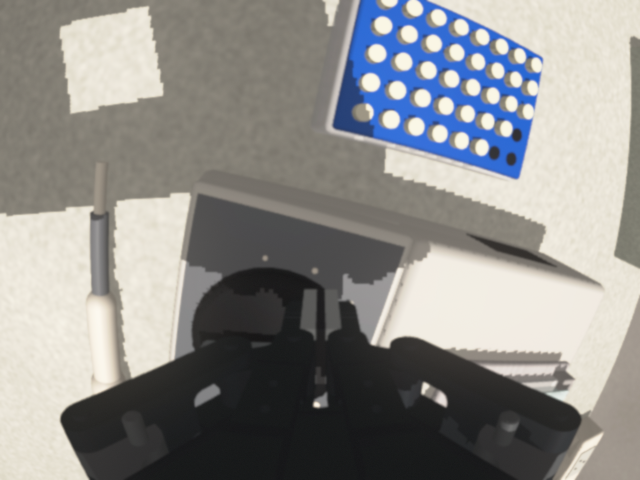

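```bash
python3 - <<'E'
from plan import *
k=dict(sgn=1,swap=1,half=11)
def go(q,gap,v=40):
    po,ro=pose(q,gap,**k); hit=move_linear(po,frame=ro,max_speed=v,force_limit=20)
    o=get_obs(); u=R.from_rotvec(ro).as_matrix()
    f=o["contact_force"]@u; print(q,gap,hit,round(o["time_s"],2),"f x(ccw),y,z",f.round(1),"err",np.linalg.norm(o["position"]-po).round(1))
    return hit
for q,g in [(15,4),(15,0),(7,0),(-1,0),(-9,0),(-17,0)]:
    if go(q,g): break
get_image("top") is None
cv2.imwrite("pics/t3.png",cv2.resize(get_image("top")[220:310,220:380,::-1],None,fx=5,fy=5,interpolation=cv2.INTER_CUBIC))
E
```

```text
15 4 False 7.23 f x(ccw),y,z [-0.8  0.7 -0.4] err 0.4
15 0 False 7.48 f x(ccw),y,z [ 2.2  0.3 -0.2] err 0.3
7 0 False 7.78 f x(ccw),y,z [ 0.3 -0.1 -1. ] err 0.1
-1 0 False 8.07 f x(ccw),y,z [ 0.9 -0.1  0.4] err 0.2
-9 0 False 8.36 f x(ccw),y,z [ 0.  -0.2  0.4] err 0.1
-17 0 False 8.65 f x(ccw),y,z [ 1.  -0.4 -0.3] err 0.2
```

View pics/t3.png

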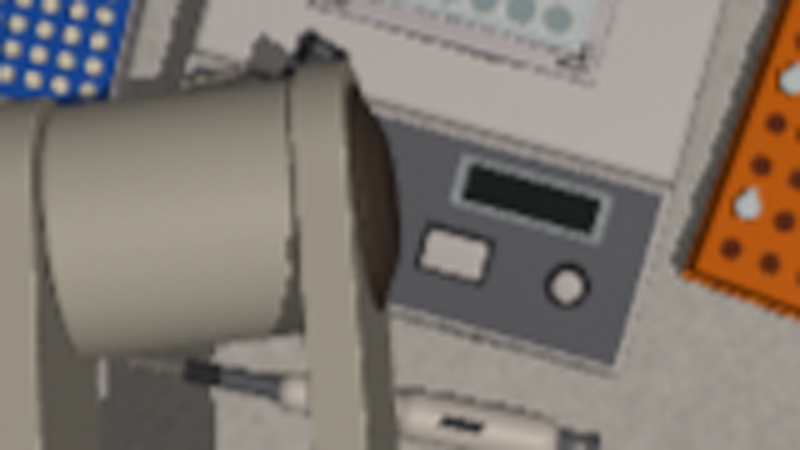

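```bash
python3 - <<'E'
from plan import *
k=dict(sgn=1,swap=1,half=11)
def go(q,gap,v=40):
    po,ro=pose(q,gap,**k); hit=move_linear(po,frame=ro,max_speed=v,force_limit=15)
    o=get_obs(); u=R.from_rotvec(ro).as_matrix()
    f=o["contact_force"]@u; print(q,gap,hit,round(o["time_s"],2),"f",f.round(1))
    return hit
bad=False
for q in list(range(-24,-96,-8))+[-97]:
    if go(q,0): bad=True;break
if not bad: 
    go(-97,6)
po=get_obs()["position"]; move_linear(po+50*N,max_speed=120)
movep([430,75,260],down(np.radians(-13)))
T=wpose(); im=get_image("wrist"); np.savez("w4.npz",T=T,im=im); cv2.imwrite("pics/w4.png",im[...,::-1]); print(get_obs()["time_s"])
E
```

```text
-24 0 False 9.03 f [ 0.6 -0.3  0.9]
-32 0 False 9.32 f [ 0.4 -0.4 -0.2]
-40 0 False 9.61 f [ 0.1  0.7 -0. ]
-48 0 False 9.9 f [ 0.5 -2.5 -0.5]
-56 0 False 10.19 f [-0.6 -0.   0.4]
-64 0 False 10.48 f [-0.2  0.5 -0.3]
-72 0 False 10.78 f [-0.1 -0.5  0.7]
-80 0 False 11.07 f [ 1.7 -0.1  0. ]
-88 0 False 11.36 f [ 0.6  0.6 -0.2]
-97 0 False 11.67 f [-0.5  0.4 -0.7]
-97 6 False 11.97 f [-0.5  0.4 -1.1]
13.1167
```

View pics/w4.png

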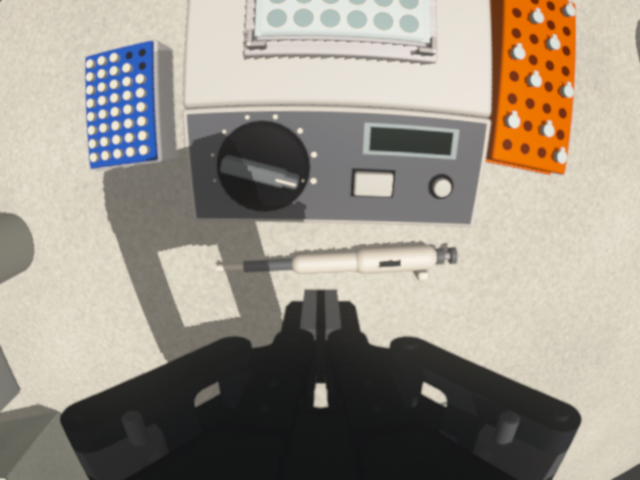

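```bash
python3 - <<'E'
from plan import *
d=np.load("w4.npz");T=d["T"]
c=d["im"][90:230,190:340].copy()
for q in ang: 
  for X in (P(p[3]+p[5]*np.cos(q),p[4]+p[5]*np.sin(q)),):
    u=proj(T,W(x,X))[0]; print(np.round(u,1),end=' ')
for q in (-75,-105):
    q=np.radians(q);print("\ntip,tail",q,proj(T,W(x,[P(p[3]+30*np.cos(q),p[4]+30*np.sin(q),23.5),P(p[3]-31*np.cos(q),p[4]-31*np.sin(q),23.5)])).round(1))
print("start,stop",proj(T,W(x,[P(p[6],p[7],7),P(p[6],p[7]-60,7)])).round(1))
big=cv2.resize(d["im"][90:230,190:460,::-1],None,fx=2.96,fy=4,interpolation=cv2.INTER_CUBIC);cv2.imwrite("pics/w4c.png",big)
E
```

```text
[214.4 180.5] [212.3 154.8] [224.1 131.3] [247.1 117. ] [275.3 116.5] [300.1 130.4] [314.  154.3] [313.6 180.7] 
tip,tail -1.3089969389957472 [[295.4 166. ]
 [221.4 185.5]]

tip,tail -1.8325957145940461 [[295.5 185.3]
 [219.9 166. ]]
start,stop [[373.9 184.4]
 [443.1 187.6]]
```

View pics/w4c.png

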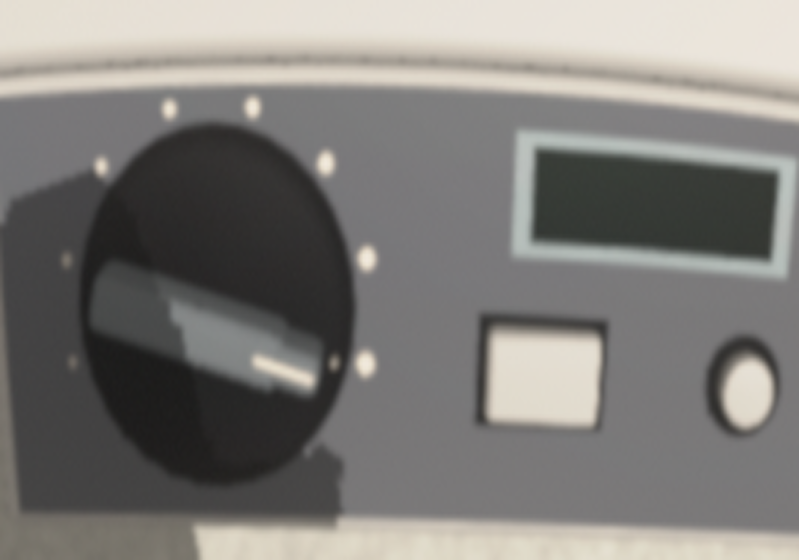

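```bash
cat > press.py <<'E'
from plan import *
z=-N; xx=Rz.apply(s); ro=R.from_matrix(np.column_stack([xx,np.cross(z,xx),z])).as_rotvec()
tp=lambda h: W(x,P(p[6],p[7],h))[0]-25*z
E
python3 - <<'E'
from press import *
movep(tp(60),ro); move_linear(tp(12),max_speed=80); dwell(.3)
print(get_obs()["contact_force"]@N)
hit=move_linear(tp(1.5),max_speed=8,force_limit=7)
def st(): 
    o=get_obs(); Mz=R.from_rotvec(o["tool_rot"]).as_matrix()[:,2]
    print(round(o["time_s"],2),"h",((o["position"]+25*Mz-W(x,P(p[6],p[7],0))[0])@N).round(2),"F",(o["contact_force"]@N).round(2))
print(hit);st();dwell(.3);st()
move_linear(tp(60),max_speed=80);st()
E
```

```text
-0.4999968292783136
True
15.71 h 3.57 F 8.69
16.01 h 3.57 F 7.77
16.87 h 59.54 F -0.01
```

```bash
python3 - <<'E'
from plan import *
movep([430,75,260],down(np.radians(-13)))
T=wpose(); im=get_image("wrist"); cv2.imwrite("pics/w5.png",im[...,::-1])
a=np.load("w4.npz")["im"].astype(int); print("diff vs before press (max,count>25):",abs(a-im).max(),(abs(a-im).max(2)>25).sum(),get_obs()["time_s"])
E
```

```text
diff vs before press (max,count>25): 57 2240 17.4667
```

View pics/w5.png

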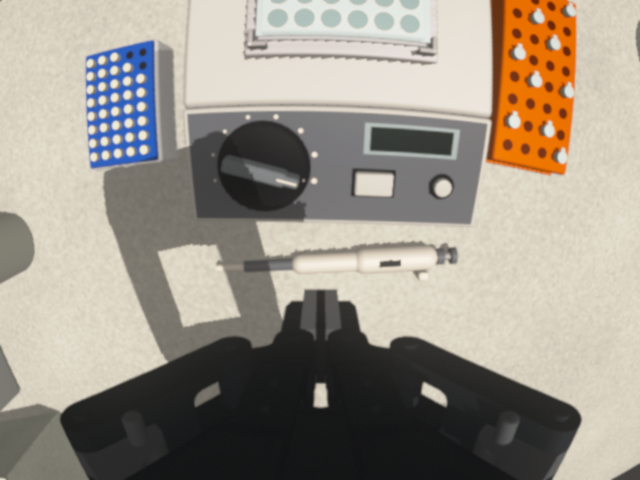

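The picture is unchanged from before the press apart from a sub-pixel shift. The bar points at the eighth dot (312,181), and the start key is up at (374,184).

```bash
python3 -c "
from cell import *
close_job()"
```

```text
the job is handed in; nothing more can be done
```

I turned the dial four clicks clockwise, pressed the start key and let it spring back, and handed the job in at about 17.5 s.

- **Dial:** The bar started at the fourth stop. I pushed its pointer end round with the closed fingertips, and it snapped into the eighth stop. The wrist picture shows the pointer at the eighth dot, and the tip is within a few pixels of where it was predicted to be.
- **Start key:** I pressed it along the panel normal until it bottomed out. The force was about 8 N, against 4.2 N needed for full travel. I then lifted clear, and the picture shows the key standing proud as before.
- **Everything else:** The panel dots and keys were within half a pixel of their earlier positions after the dial push. After the press the view looked the same apart from a sub-pixel shift. The stop key, well plate, tube rack, tip box and pipette looked unchanged.
- **Disagreements:** The panel's outer corners were 2 to 7 pixels off my fitted model, probably because of its white rim and rounded edges. The key's bottom also came about 0.6 mm higher than predicted. Neither affected the result.

I had no direct reading of the key's travel, so the full press is inferred from the force and height.

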